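Point out the next transfer and log it

ROBOT

A 6-joint arm with a two-finger parallel gripper is mounted at the origin on a cart in front of the work surface, level with it; the furniture and walls round the work are solid. World frame = base frame: x ahead of the robot, y to its left, z up, the work surface at z = 0. Lengths are in m, angles in rad, forces in N, time in s.
With the tool pointing down it reaches from about 0.375 to 0.975 m from the base axis. Payload 3.8 kg.
Tool frame: the origin (TCP) lies midway between the tips of the shut fingers; the grasp point (between the pads) lies 19 mm behind it (bot.grip_point_offset is the distance from the TCP to the grasp point, in m); z points along the fingers, y is the direction in which the jaws open and shut (so a half turn about z gives the same grasp; the last joint's range is limited). The gripper opens to 85 mm and grips with 20 to 120 N. Pads are 22 mm wide; open, the fingers measure 114 mm over their backs; the gripper's body (76 mm by 85 mm) begins 54 mm behind the grasp point. The pads swing forward as they close: fully open they stand 13 mm farther back than shut.
Start: joints at [1.144, 0.264, 1.604, -0, 1.274, -0.037], TCP at [0.256, 0.624, 0.231] pointing down, gripper open.
Joint ranges: [-2.63, 2.63], [-0.94, 2.18], [0.31, 2.57], [-1.31, 4.45], [0, 2.66], [-2.55, 2.55]. Speed limits (rad/s): [2.57, 2.57, 3.14, 3.14, 3.14, 3.14].

INTERFACE

Orientations are given as a unit quaternion [x, y, z, w].
In Python, from plant import telemetry, eyes, ticket, bot gives the robot as it stands. The module is installed in compiled form; this text tells all that it offers.
- The arm moves only by the shell command python3 -m pendant 'ROWS' [FORCE]. ROWS is JSON, a list of rows, each a list of 3 entries, a list of its own where there are three numbers: the shift along the tool's x, y, z in cm, then the turn about the tool's z in rad, then the opening, from 0 (shut) to 1 (fully open). In form: [[[dx, dy, dz], twist, jaw], ...]. A call has 1 to 12 rows; each row is the pose to reach, as a shift and turn from the pose measured when the call began, along the tool's axes at that moment; what a row does not reach only later rows make up. A row lasts 1/10 s, in which the tool goes at most 50 mm and 8.59 degrees, less where a joint would pass 70% of its speed; a pose out of reach is approached as far as the arm can. A call with a gripper value outside its range is refused whole. The fingers move at their own pace and stop on an object; FORCE is the grip in N (left out, the last holds). Time passes only in rows, so rows that repeat a pose let the fingers close. It gives the time, the measured TCP pose, the force and the opening at its end, in the units of the state.
- telemetry.get_state(): the state, without advancing time (a new reading comes with each control period).
- eyes.read_camera(name): name is "scene" or "top" or "wrist"; returns a dict with "image" (480x640x3 uint8, red, green, blue), "fov_y" (degrees; the focal length in pixels is half the picture's height over the tangent of half this angle, whatever the lens; pixels are square), "cx", "cy" (the principal point, pixels), "world_to_cam" (4x4, takes a point from world to camera coordinates). Camera axes: x right, y down, z forward; pixel columns grow to the right and rows downward; lengths in m; the calibration is good to about 2 mm. A picture is of the moment at which its call begins. There is no depth.
- ticket.close_job(): hands the job in, once; it reports no verdict.
The state is a dict: "t": time; "qpos": joint angles; "qd": joint speeds; "tau": joint torques, N m; "eef_pos": TCP position; "tcp_rot": TCP orientation; "wrist_force": force on the tool from outside, world axes, zero at the start; "torque": the same for the moment, N m; "finger_gap": opening from 0.0 (shut) to 1.0 (fully open).
Only numpy, scipy, OpenCV 4.12 (cv2) and the standard library are available. Lean on these libraries where they do the work, as an engineer would, in place of code of your own. Each camera call takes 0.05 s, during which the arm holds its last target.

TASK

Show the camera which plant transfer comes next. Of the three jars in a row to the right of the microscope, point down at the middle of the yellow lid, with the fingertips a few centimetres above it, and stay for two seconds; do the same over the middle of the blue dish with green plantlets on the bench in front of the jars, then press the green button there fully down and let it go, to log the transfer. Touch no jar or dish, do not come down over the other two jars or the plain dish, and leave the jars, the dishes and the squeeze bottle where they stand.

Things in the scene. Friction and masses are not known exactly. Their poses are not given: they have to be found in the camera images.
- jar_gold: The jar to point at: closed culture jar, 69 mm across, 127 mm tall, upright, loose, clear, with a plain yellow lid, its flat top 127 mm above the origin. Origin at the centre of the underside, z up. One of three jars in a row right of the microscope, in changing order. A hood overhangs the bench behind them, about 0.55 m up: over the jars keep the fingertips below 0.24 m above the bench.
- jar_red: Culture jar, closed, 69 mm across, 127 mm tall, standing upright and loose, with clear walls, pale gel in the bottom and a plain red lid, whose flat top is 127 mm above the origin. Origin at the centre of the underside, z up. One of the three jars standing in a row on the open bench right of the microscope; their order changes. Not to be pointed at.
- jar_gingham: Culture jar, closed, 69 mm across, 127 mm tall, standing upright and loose, with clear walls, pale gel in the bottom and a red-and-white checked lid, whose flat top is 127 mm above the origin. Origin at the centre of the underside, z up. One of the three jars standing in a row on the open bench right of the microscope; their order changes. Not to be pointed at.
- dish_plantlets: Round clear open dish, 77 mm across, lying loose, with blue liquid and green plantlets in it that reach 24 mm above the origin; its wall is 15 mm high. Origin at the centre of the underside, z up. The dish to point at. It lies in the front row, before the jars; the order of the two dishes and the button in that row changes.
- dish_plain: Round dish, 62 mm across, 14 mm high, lying loose, filled with plain pale gel, no plants. Origin at the centre of the underside, z up. Not to be pointed at. It lies in the front row, before the jars; the order of the two dishes and the button in that row changes.
- log_button_top (a point): Centre of the top of the green push button's round cap (34 mm across), 22 mm above the bench when it is up, z up. The cap stands 10 mm out of a flat grey round housing, 50 mm across, fixed to the bench. It lies in the same front row as the two dishes.
- log_button (a joint): How far the green button is pressed, in m: 0 up, 0.006 fully down. It moves straight down against a spring, about 1.5 N at the start and 5 N fully down, and springs back when let go.
- wash_bottle: White squeeze bottle with a red spout, 66 x 96 mm, 172 mm tall, loose, at the back right; origin at its underside. Bystander.
- stereo_microscope: White stereo microscope, fixed, between 0.3 and 0.4 m tall, to the left of the jars; origin on the bench under its middle. It keeps within about 0.20 m ahead of or behind and 0.11 m to either side of the origin: keep the arm clear of it when coming from the left, by passing on the robot's side of the bench's front edge.
There are look-alikes about, which are no part of the job. What is shaped like the dish_plantlets but brown is not meant.

How it is judged:
By the outcome, as a careful person would: the job done as asked, in the order asked, and still so for the second after the job is handed in, with the robot touching nothing.
It also fails if it takes over 54 s, if anything falls off the work surface, if the arm or the gripper's body presses on something with over 40 N, if the wrist force passes 120 N, or if a joint passes its speed limit or range.

## Working session

There is one attempt and no reset: what is moved stays moved. The work goes in short steps, Python scripts to look and compute and a shell command to move; the robot and the scene stay as the last step left them, time stands still between calls to the robot, and variables do not carry over. Pictures are saved under pics/ and viewed, and the job is handed in when it is done.

```bash
mkdir -p pics; cat > h.py <<'E'
import numpy as np, cv2
from plant import telemetry, eyes, ticket, bot
from scipy.spatial.transform import Rotation as R
def snap(n,f):
    c=eyes.read_camera(n); cv2.imwrite('pics/'+f,c['image'][:,:,::-1]); np.savez('pics/'+f+'.npz',**c); return c
def ray(c,u,v,z):
    f=240/np.tan(np.radians(float(c['fov_y']))/2); M=np.linalg.inv(c['world_to_cam'])
    d=M[:3,:3]@np.array([(u-c['cx'])/f,(v-c['cy'])/f,1]); o=M[:3,3]
    return o+d*(z-o[2])/d[2]
def proj(c,p):
    f=240/np.tan(np.radians(float(c['fov_y']))/2); q=c['world_to_cam']@np.append(p,1)
    return q[:2]/q[2]*f+[c['cx'],c['cy']]
E
python3 - <<'E'
from h import *
for n in ('scene','top','wrist'):
    c=snap(n,n+'1.png'); print(n,c['fov_y'],c['cx'],c['cy'],np.linalg.inv(c['world_to_cam']).round(3).tolist())
print(telemetry.get_state())
E
```

```text
scene 44.96787673880924 318.2745204389457 240.12201386130047 [[0.089, -0.573, 0.815, -0.771], [-0.996, -0.059, 0.067, -0.123], [0.01, -0.818, -0.576, 1.008], [0.0, 0.0, 0.0, 1.0]]
top 51.97200532610521 317.3174416840168 235.13959483541424 [[0.018, -0.988, 0.152, 0.406], [-1.0, -0.02, -0.011, -0.011], [0.014, -0.152, -0.988, 1.334], [0.0, 0.0, 0.0, 1.0]]
wrist 64.13189306257632 320.3912185445813 248.11118944032512 [[0.38, 0.892, 0.244, 0.193], [0.925, -0.367, -0.102, 0.649], [-0.001, 0.264, -0.965, 0.372], [0.0, 0.0, 0.0, 1.0]]
{'t': 0.15, 'qpos': array([ 1.14410564e+00,  2.64608524e-01,  1.60510254e+00,  1.11378502e-05,
        1.27370240e+00, -3.68994042e-02]), 'qd': array([ 8.90635421e-04, -1.95880069e-03, -1.80084803e-03, -1.93934344e-05,
       -5.51386901e-04, -8.88807130e-04]), 'tau': array([-4.72428237e-04, -5.15905631e+01, -3.67961419e+01, -6.50975858e-05,
        8.11964128e-03, -2.01161157e-06]), 'eef_pos': array([0.25625105, 0.6238319 , 0.23020606]), 'tcp_rot': array([ 1.93665678e-01,  9.81067162e-01, -8.84833094e-04, -2.14323651e-04]), 'wrist_force': array([ 0.07994682, -0.66703339,  0.5234167 ]), 'torque': array([ 0.01652374,  0.00989336, -0.05680558]), 'finger_gap': 1.0033190576082378}
```

View pics/scene1.png

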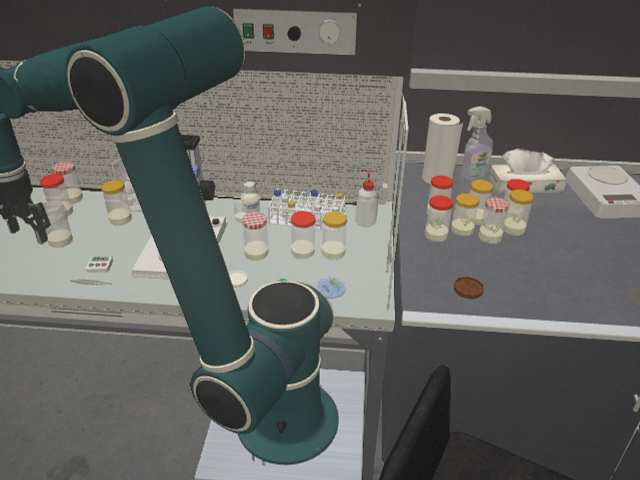

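View pics/top1.png

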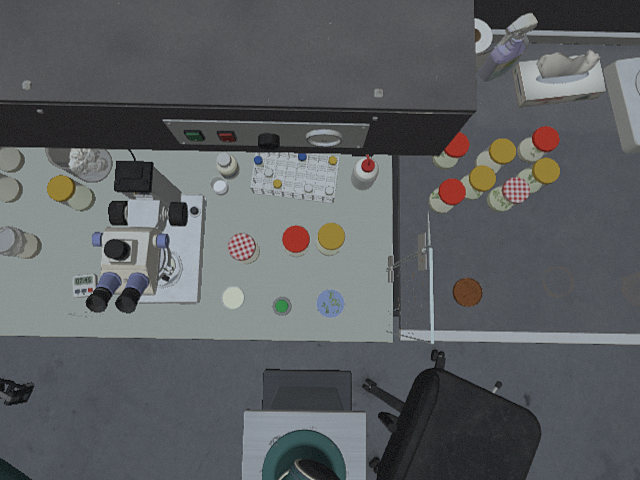

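The top view shows the yellow lid at about (331,236), the red one at (296,239), the checked one at (242,247), the plantlet dish at (330,303), the green button at (282,306) and the plain dish at (233,298). The microscope is at about (130,260), and the gripper is off to the left at (15,390).

```bash
python3 - <<'E'
from h import *
def blob(c,lo,hi,box):
    hsv=cv2.cvtColor(c['image'],cv2.COLOR_RGB2HSV); m=cv2.inRange(hsv,lo,hi)
    k=np.zeros_like(m);x0,y0,x1,y1=box;k[y0:y1,x0:x1]=m[y0:y1,x0:x1]
    n,l,s,ce=cv2.connectedComponentsWithStats(k); i=1+np.argmax(s[1:,4])
    cs,_=cv2.findContours((l==i).astype(np.uint8),0,2); 
    (e,ax,an)=cv2.fitEllipse(cv2.convexHull(cs[0])); return np.array(e),ax,s[i]
T=np.load('pics/top1.png.npz');S=np.load('pics/scene1.png.npz')
for nm,c,lo,hi,box,z in [('gold',T,(18,100,80),(32,255,255),(310,215,355,260),.127),
 ('red',T,(0,120,80),(8,255,255),(275,220,315,260),.127),
 ('dish',T,(95,60,60),(125,255,255),(310,285,350,325),.010),
 ('btn',T,(50,80,40),(80,255,255),(265,290,300,322),.022),
 ('goldS',S,(18,100,80),(32,255,255),(315,205,355,235),.127),
 ('dishS',S,(95,60,60),(125,255,255),(312,270,350,305),.010)]:
    e,ax,s=blob(c,lo,hi,box); print(nm,e.round(1),np.round(ax,1),s,ray(c,*e,z).round(4))
print('ging',ray(T,242,247,.127),'plain',ray(T,233,298,.014))
p=telemetry.get_state()['eef_pos'];print(proj(S,p),proj(T,p))
for n,(u,v) in dict(edgeL=(0,337),edgeR=(392,341),micro=(203,302),microL=(95,300)).items(): print(n,ray(T,u,v,0))
print('bottle',ray(T,366,172,.15), 'glass',ray(T,430,330,.3))
st=telemetry.get_state(); print(R.from_quat(st['tcp_rot']).as_matrix().round(4))
E
```

```text
gold [330.8 235.9] [26.3 26.6] [318 223  27  27 561] [ 0.5906 -0.0575  0.127 ]
red [295.4 238.6] [26.4 26.6] [283 226  26  26 556] [0.5821 0.03   0.127 ]
dish [330.  303.1] [27.2 27.8] [317 290  27  28 475] [ 0.427  -0.0625  0.01  ]
btn [281.2 305.8] [12.1 12.3] [275 300  13  12 122] [0.4176 0.0666 0.022 ]
goldS [334.3 219.2] [15.7 24.1] [323 212  24  16 306] [ 0.5815 -0.0561  0.127 ]
dishS [327.8 286.9] [13.5 19.9] [318 280  20  15 132] [ 0.4274 -0.0519  0.01  ]
ging [0.55839443 0.16116621 0.127     ] plain [0.43578813 0.19547098 0.014     ]
[ 31.25680627 241.61694005] [ 14.72414973 375.62864164]
edgeL [0.32286895 0.8055789  0.        ]
edgeR [ 0.33050759 -0.22922072  0.        ]
micro [0.42399951 0.2773226  0.        ]
microL [0.42399595 0.56516637 0.        ]
bottle [ 0.74945106 -0.14193201  0.15      ] glass [ 0.37116894 -0.25908908  0.3       ]
[[-9.25e-01  3.80e-01 -8.00e-04]
 [ 3.80e-01  9.25e-01 -1.70e-03]
 [ 1.00e-04 -1.80e-03 -1.00e+00]]
```

View pics/wrist1.png

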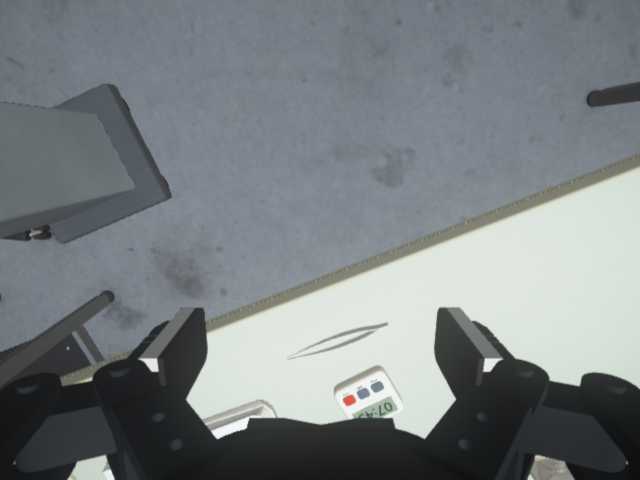

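```bash
python3 - <<'E'
from h import *
st=telemetry.get_state(); M=R.from_quat(st['tcp_rot']).as_matrix();p=st['eef_pos']
for w in [(.24,.59),(.22,.55),(.20,.51),(.18,.47),(.17,.43),(.18,.39),(.205,.36),(.235,.33),(.265,.305),(.285,.275),(.31,.245),(.335,.21)]:
    print(w,(M.T@(np.array([*w,.22])-p)*100).round(1))
T=np.load('pics/top1.png.npz')
print(ray(T,127,308,.3),ray(T,100,308,.3))
E
```

```text
(0.24, 0.59) [ 0.2 -3.7  1. ]
(0.22, 0.55) [ 0.5 -8.2  1. ]
(0.2, 0.51) [  0.9 -12.7   1. ]
(0.18, 0.47) [  1.2 -17.1   1.1]
(0.17, 0.43) [  0.6 -21.2   1.1]
(0.18, 0.39) [ -1.8 -24.5   1.1]
(0.205, 0.36) [ -5.3 -26.3   1.1]
(0.235, 0.33) [ -9.2 -28.    1.1]
(0.265, 0.305) [-12.9 -29.2   1.1]
(0.285, 0.275) [-15.9 -31.2   1.1]
(0.31, 0.245) [-19.4 -33.    1.1]
(0.335, 0.21) [-23.  -35.3   1.1]
[0.40479153 0.36847746 0.3       ] [0.40377917 0.42396152 0.3       ]
```

```bash
python3 -m pendant '[[[0.2,-3.7,1],-0.05,0],[[0.5,-8.2,1],-0.1,0],[[0.9,-12.7,1],-0.15,0],[[1.2,-17.1,1],-0.2,0],[[0.6,-21.2,1],-0.25,0],[[-1.8,-24.5,1],-0.3,0],[[-5.3,-26.3,1],-0.35,0],[[-9.2,-28,1],-0.39,0],[[-12.9,-29.2,1],-0.39,0],[[-15.9,-31.2,1],-0.39,0],[[-15.9,-31.2,1],-0.39,0]]'
```

```text
t: 1.25
eef_pos: [0.2865, 0.2719, 0.2206]
tcp_rot: [0.002, 1.0, -0.002, 0.0]
wrist_force: [-0.1, -0.4, 0.3]
finger_gap: 0.002
```

```bash
python3 -m pendant '[[[-2.9,-3.7,0],0,0],[[-5.4,-7.2,0],0,0],[[-7.4,-11.2,0],0,0],[[-9.4,-15.7,0],0,0],[[-10.9,-20.2,0],0,0],[[-11.4,-24.7,0],0,0],[[-12.4,-29.2,0],0,0],[[-13,-33,0],0,0],[[-15,-33,0.5],0,0],[[-18,-33,1],0,0],[[-20,-33,1],0,0],[[-20,-33,1],0,0]]'
python3 - <<'E'
from h import *
for n in('top','wrist','scene'): snap(n,n+'2.png')
T=np.load('pics/top2.png.npz');print(proj(T,telemetry.get_state()['eef_pos']),telemetry.get_state()['eef_pos'])
E
```

```text
t: 2.45
eef_pos: [0.4867, -0.0585, 0.2112]
tcp_rot: [0.002, 1.0, -0.001, 0.0]
wrist_force: [0.1, 0.2, -0.5]
finger_gap: 0.004
[332.00159135 276.53047587] [ 0.4840437  -0.05834112  0.21115089]
```

View pics/top2.png

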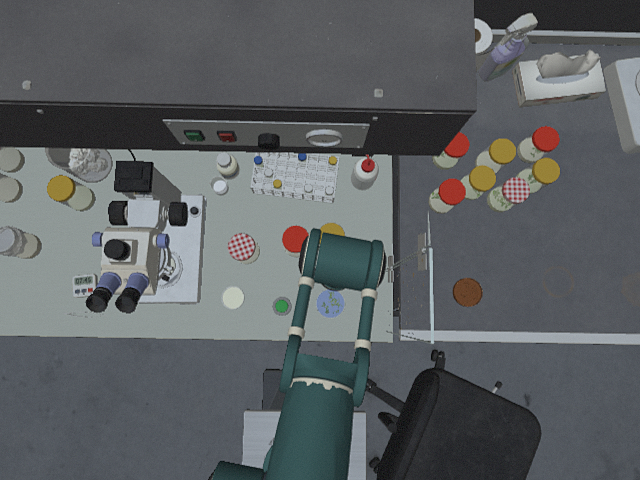

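View pics/wrist2.png

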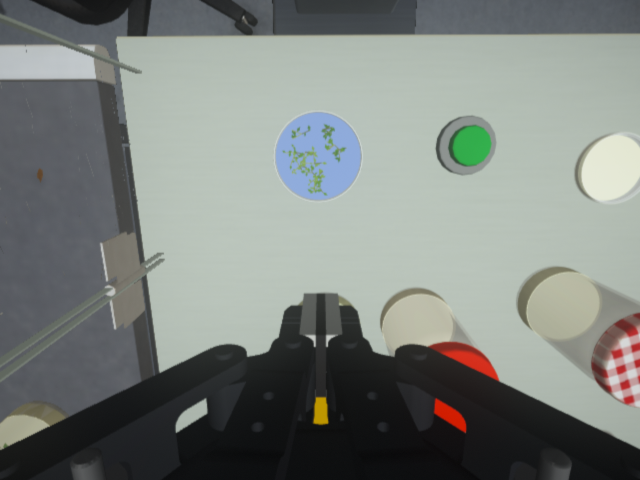

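View pics/scene2.png

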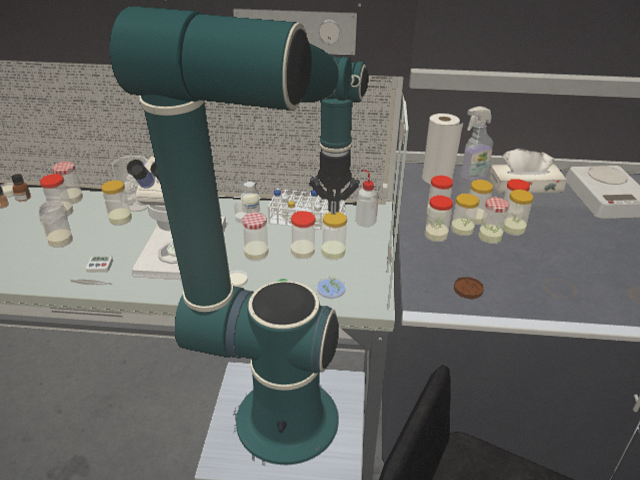

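The wrist view shows the blue dish at (318,157), the green button at (471,146), and the shut fingertips at about (320,297). The yellow lid is partly hidden behind the fingers. I'll cross-check positions from this view.

```bash
python3 - <<'E'
from h import *
W=np.load('pics/wrist2.png.npz');S=np.load('pics/scene2.png.npz')
p=np.array([.4840,-.0583,.2112]);print(proj(W,p),proj(S,p))
hsv=cv2.cvtColor(W['image'],cv2.COLOR_RGB2HSV)
for lo,hi,b,z in [((100,60,60),(125,255,255),(270,105,370,210),.009),((50,100,40),(80,255,255),(440,115,500,175),.022)]:
    m=cv2.inRange(hsv,lo,hi);k=np.zeros_like(m);k[b[1]:b[3],b[0]:b[2]]=m[b[1]:b[3],b[0]:b[2]]
    h=cv2.convexHull(cv2.findNonZero(k));e=cv2.fitEllipse(h);print(e,ray(W,*e[0],z))
# housing (whole) and scene gold lid
a=S['image'][205:262,315:355,::-1];cv2.imwrite('pics/z.png',cv2.resize(a,None,fx=10,fy=10,interpolation=0))
E
```

```text
[320.41511246 315.97966898] [333.47495267 212.41458102]
((317.7337646484375, 155.69003295898438), (84.42439270019531, 86.6767578125), 176.80282592773438) [ 0.42723738 -0.06064333  0.009     ]
((470.4301452636719, 145.00387573242188), (38.94123077392578, 41.8541374206543), 46.85956954956055) [0.41877121 0.06675523 0.022     ]
```

View pics/z.png

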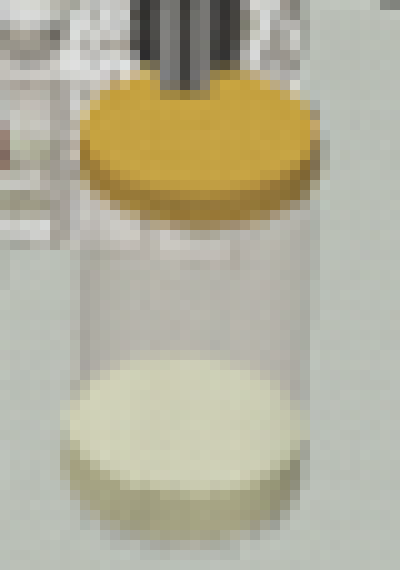

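```bash
python3 -m pendant '[[[-3,0.1,0],0,0],[[-6,0.1,0],0,0],[[-9,0.1,0],0,0],[[-10.6,0.1,0],0,0],[[-10.6,0.1,2],0,0],[[-10.6,0.1,4],0,0],[[-10.6,0.1,4.6],0,0],[[-10.6,0.1,4.6],0,0],[[-10.6,0.1,4.6],0,0]]'
python3 - <<'E'
from h import *
print(telemetry.get_state()['eef_pos'])
for n in('wrist','scene'): snap(n,n+'3.png')
S=np.load('pics/scene3.png.npz');print(proj(S,telemetry.get_state()['eef_pos']),ray(S,335,218,.127))
cv2.imwrite('pics/z3.png',cv2.resize(S['image'][190:262,300:370,::-1],None,fx=8,fy=8,interpolation=0))
E
```

```text
t: 3.5
eef_pos: [0.59, -0.0578, 0.166]
tcp_rot: [0.002, 1.0, -0.001, -0.0]
wrist_force: [-0.8, -0.6, 0.8]
finger_gap: -0.0
[ 0.59001498 -0.05777301  0.16598745]
[335.54178837 205.42774832] [ 0.58800283 -0.05768028  0.127     ]
```

View pics/z3.png

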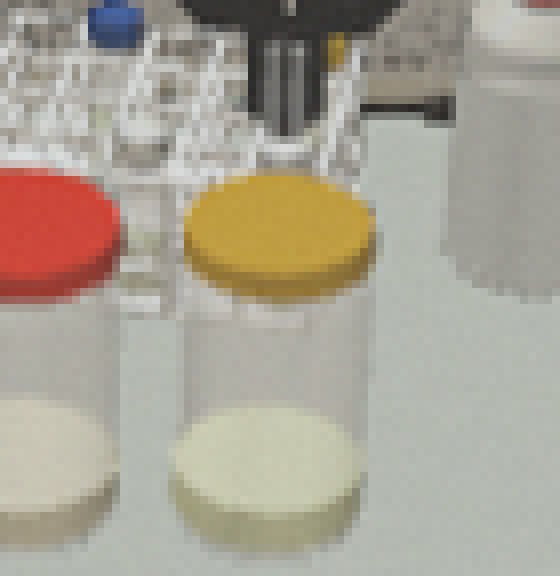

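View pics/wrist3.png

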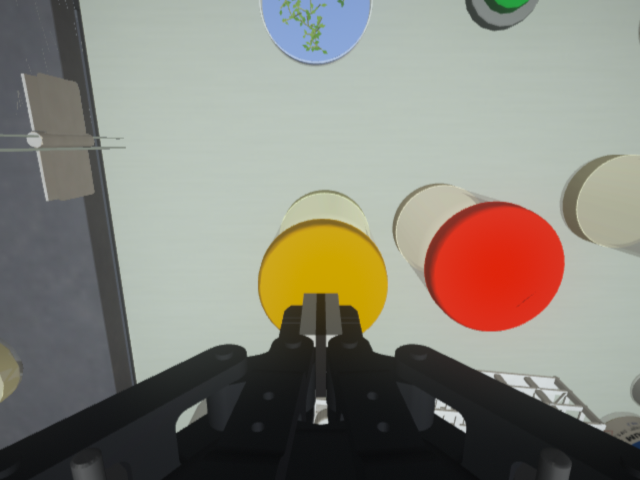

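The fingertips are above the yellow lid (wrist view: lid centre about (323,284)), roughly 4 cm up. I'll verify the centre and hold there.

```bash
python3 - <<'E'
from h import *
W=np.load('pics/wrist3.png.npz')
hsv=cv2.cvtColor(W['image'],cv2.COLOR_RGB2HSV);m=cv2.inRange(hsv,(18,150,150),(32,255,255));m[:215]=0;m[340:]=0;m[:,:250]=0;m[:,395:]=0
e=cv2.fitEllipse(cv2.convexHull(cv2.findNonZero(m)));print(e,ray(W,*e[0],.127))
E
python3 -m pendant '[[[0,0,0],0,0],[[0,0,0],0,0],[[0,0,0],0,0],[[0,0,0],0,0],[[0,0,0],0,0],[[0,0,0],0,0],[[0,0,0],0,0],[[0,0,0],0,0],[[0,0,0],0,0],[[0,0,0],0,0],[[0,0,0],0,0],[[0,0,0],0,0]]'
python3 -m pendant '[[[0,0,0],0,0],[[0,0,0],0,0],[[0,0,0],0,0],[[0,0,0],0,0],[[0,0,0],0,0],[[0,0,0],0,0],[[0,0,0],0,0],[[0,0,0],0,0],[[0,0,0],0,0],[[0,0,0],0,0],[[0,0,0],0,0],[[0,0,0],0,0]]'
```

```text
((323.070556640625, 282.95623779296875), (124.73199462890625, 129.23646545410156), 67.08808135986328) [ 0.58921811 -0.05647804  0.127     ]
t: 4.8
eef_pos: [0.5907, -0.058, 0.1666]
tcp_rot: [0.002, 1.0, -0.001, 0.0]
wrist_force: [-0.1, -0.1, -0.5]
finger_gap: 0.004
t: 6.0
eef_pos: [0.5906, -0.0579, 0.1666]
tcp_rot: [0.002, 1.0, -0.001, 0.0]
wrist_force: [0.2, 0.7, 0.6]
finger_gap: -0.001
```

```bash
python3 -m pendant '[[[0,0,0],0,0],[[0,0,0],0,0],[[0,0,0],0,0],[[0,0,0],0,0],[[0,0,-3],0,0],[[4,-0.1,-4],0,0],[[8,-0.2,-4],0,0],[[12,-0.3,-4],0,0],[[15,-0.3,-4],0,0],[[16.3,-0.3,-3],0,0],[[16.3,-0.3,0],0,0],[[16.3,-0.3,0],0,0]]'
python3 -m pendant '[[[0,0,3],0,0],[[0,0,6],0,0],[[0,0,9],0,0],[[0,0,10.8],0,0],[[0,0,10.8],0,0],[[0,0,10.8],0,0]]'
python3 - <<'E'
from h import *
for n in('wrist','scene'): snap(n,n+'4.png')
S=np.load('pics/scene4.png.npz')
print(telemetry.get_state()['eef_pos'])
E
```

```text
t: 7.2
eef_pos: [0.4243, -0.0597, 0.1634]
tcp_rot: [0.002, 1.0, -0.001, -0.003]
wrist_force: [-0.4, -0.1, -0.3]
finger_gap: -0.0
t: 7.8
eef_pos: [0.4246, -0.06, 0.0561]
tcp_rot: [0.002, 1.0, -0.001, -0.003]
wrist_force: [0.5, 0.8, 0.1]
finger_gap: 0.0
[ 0.42556132 -0.06022773  0.05709473]
```

View pics/wrist4.png

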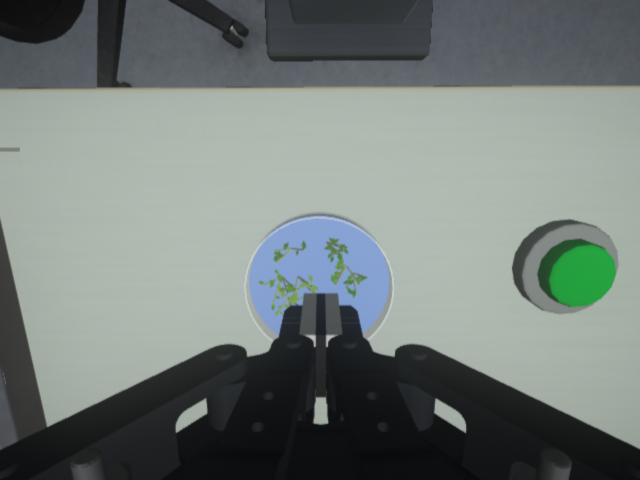

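View pics/scene4.png

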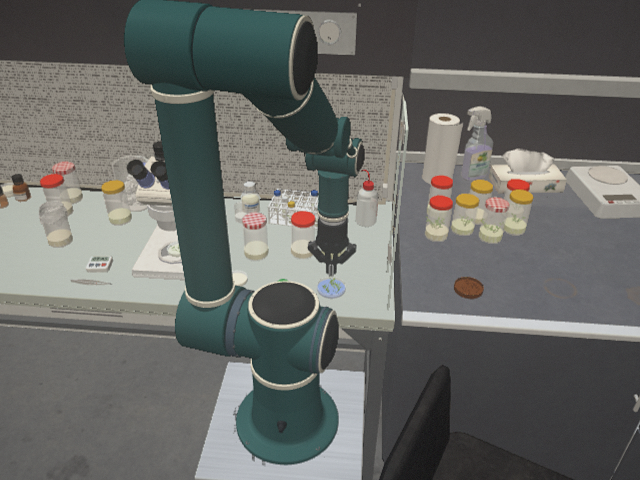

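The wrist view shows the fingertips over the middle of the blue dish (dish about (319,288)), with the button at (578,273). I'll hold here and remeasure both.

```bash
python3 -m pendant '[[[-0.15,-0.1,0],0,0],[[-0.15,-0.1,0],0,0],[[-0.15,-0.1,0],0,0],[[-0.15,-0.1,0],0,0],[[-0.15,-0.1,0],0,0],[[-0.15,-0.1,0],0,0],[[-0.15,-0.1,0],0,0],[[-0.15,-0.1,0],0,0],[[-0.15,-0.1,0],0,0],[[-0.15,-0.1,0],0,0],[[-0.15,-0.1,0],0,0],[[-0.15,-0.1,0],0,0]]'
python3 -m pendant '[[[0,0,0],0,0],[[0,0,0],0,0],[[0,0,0],0,0],[[0,0,0],0,0],[[0,0,0],0,0],[[0,0,0],0,0],[[0,0,0],0,0],[[0,0,0],0,0],[[0,0,0],0,0],[[0,0,0],0,0],[[0,0,0],0,0],[[0,0,0],0,0]]'
python3 -m pendant '[[[0,0,0],0,0],[[0,0,0],0,0],[[0,0,0],0,0],[[0,0,0],0,0],[[0,0,-3],0,0],[[0,0,-5],0,0],[[0,0,-5],0,0]]'
python3 - <<'E'
from h import *
W=np.load('pics/wrist4.png.npz')
hsv=cv2.cvtColor(W['image'],cv2.COLOR_RGB2HSV);m=cv2.inRange(hsv,(50,100,40),(80,255,255));m[:,:500]=0
e=cv2.fitEllipse(cv2.convexHull(cv2.findNonZero(m)));print(e,ray(W,*e[0],.022))
m=cv2.inRange(hsv,(100,60,60),(125,255,255));m[:200]=0;m[350:]=0
e=cv2.fitEllipse(cv2.convexHull(cv2.findNonZero(m)));print(e,ray(W,*e[0],.01))
E
```

```text
t: 9.1
eef_pos: [0.4271, -0.0612, 0.0571]
tcp_rot: [0.002, 1.0, -0.001, -0.001]
wrist_force: [0.4, 0.8, -0.5]
finger_gap: 0.0
t: 10.3
eef_pos: [0.4271, -0.0613, 0.0571]
tcp_rot: [0.002, 1.0, -0.001, -0.001]
wrist_force: [-0.5, -0.9, -1.1]
finger_gap: 0.003
t: 11.0
eef_pos: [0.4299, -0.0616, 0.1101]
tcp_rot: [0.002, 1.0, -0.002, 0.002]
wrist_force: [1.0, -0.4, -0.2]
finger_gap: -0.005
((576.900146484375, 272.5692138671875), (66.23606872558594, 76.52201843261719), 84.41139221191406) [0.4170368  0.06412703 0.022     ]
((318.8529357910156, 281.8832702636719), (128.49276733398438, 140.31039428710938), 90.76207733154297) [ 0.42566023 -0.0608496   0.01      ]
```

```bash
python3 -m pendant '[[[0.4,4,0],0,0],[[0.8,8,0],0,0],[[1.2,12,0],0,0],[[1.2,12.8,0],0,0],[[1.2,12.8,3],0,0],[[1.2,12.8,6],0,0],[[1.2,12.8,7],0,0],[[1.2,12.8,7],0,0],[[1.2,12.8,7],0,0]]'
python3 - <<'E'
from h import *
c=snap('wrist','wrist5.png');s=telemetry.get_state();print(s['eef_pos'],s['wrist_force'],proj(c,s['eef_pos']))
E
```

```text
t: 11.9
eef_pos: [0.4191, 0.0658, 0.0399]
tcp_rot: [0.002, 1.0, -0.002, 0.002]
wrist_force: [0.5, -0.6, 0.6]
finger_gap: -0.003
[0.41982796 0.0659287  0.04053662] [0.20837714 0.40496546 1.28737263] [320.6749028  321.02194101]
```

View pics/wrist5.png

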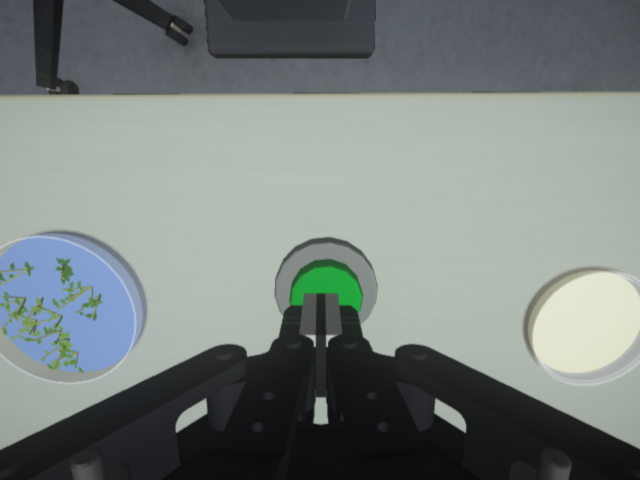

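Centred over the green cap at (326,290). Pressing slowly.

```bash
python3 -m pendant '[[[0.1,0,1],0,0],[[0.1,0,1.7],0,0],[[0.1,0,2],0,0],[[0.1,0,2.2],0,0],[[0.1,0,2.4],0,0],[[0.1,0,2.5],0,0],[[0.1,0,2.5],0,0]]'
```

```text
t: 12.65
eef_pos: [0.419, 0.0658, 0.016]
tcp_rot: [0.002, 1.0, -0.002, 0.003]
wrist_force: [-2.3, -0.8, 6.7]
finger_gap: -0.001
```

```bash
python3 -m pendant '[[[0,0,0.1],0,0],[[0,0,0.2],0,0],[[0,0,0.3],0,0],[[0,0,0.3],0,0],[[0,0,0.3],0,0]]'
```

```text
t: 13.15
eef_pos: [0.4192, 0.0658, 0.0156]
tcp_rot: [0.002, 1.0, -0.002, 0.002]
wrist_force: [-11.1, -1.5, 28.9]
finger_gap: 0.004
```

The button is at its hard stop: 29 N while z stayed at 15.6 mm. I'll let it go and lift straight up.

```bash
python3 -m pendant '[[[0,0,-0.5],0,0],[[0,0,-2],0,0],[[0,0,-5],0,0],[[0,0,-9],0,0],[[0,0,-12],0,0],[[0,0,-14],0,0],[[0,0,-14],0,0],[[0,0,-14],0,0]]'
python3 - <<'E'
from h import *
c=snap('wrist','wrist6.png');snap('top','top6.png');s=telemetry.get_state();print(s['eef_pos'],s['wrist_force'])
T=np.load('pics/top1.png.npz');U=np.load('pics/top6.png.npz')
S=np.load('pics/wrist6.png.npz')
d=cv2.absdiff(T['image'],U['image']).max(2)
for n,(a,b,x,y) in dict(gold=(315,220,347,255),red=(280,224,312,256),ging=(225,232,262,265),dish=(315,288,346,319),plain=(220,285,246,311),bottle=(350,150,382,190)).items(): print(n,(d[b:y,a:x]>40).mean())
E
```

```text
t: 13.95
eef_pos: [0.4185, 0.0664, 0.1553]
tcp_rot: [0.002, 1.0, -0.002, 0.002]
wrist_force: [-0.2, 0.4, 0.7]
finger_gap: 0.001
[0.41732959 0.0662294  0.15379939] [-1.31266389  0.13183502  0.1293436 ]
gold 0.0
red 0.001953125
ging 0.0
dish 0.0
plain 0.8269230769230769
bottle 0.0
```

View pics/wrist6.png

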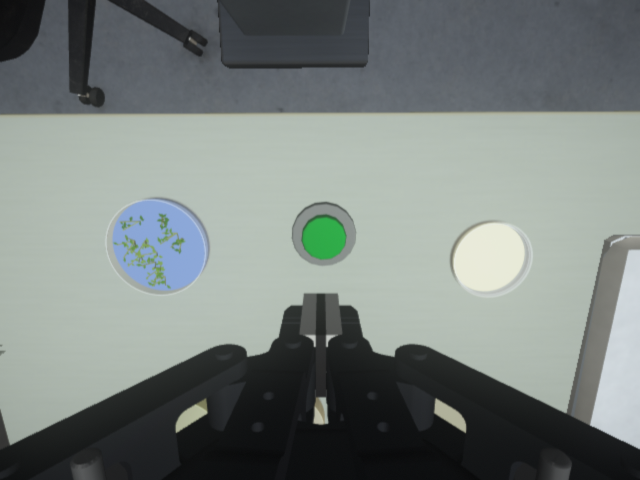

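View pics/top6.png

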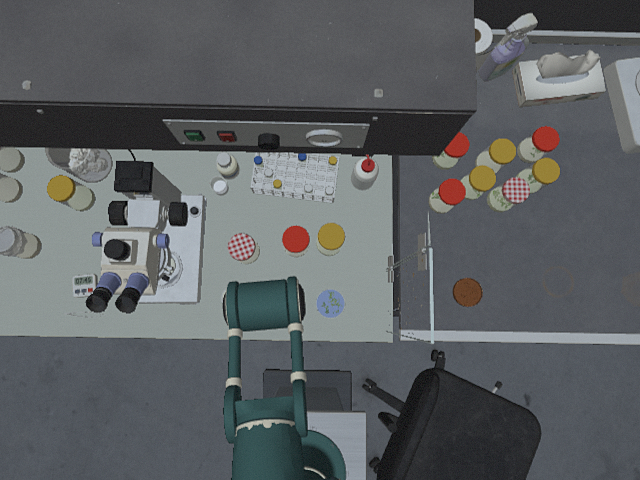

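Nothing has moved. In the top view the plain dish is only hidden by the arm, and the wrist view shows it in place at (490,258). The button is up at (324,236) and the arm is clear.

```bash
python3 -c "
from plant import ticket
print(ticket.close_job())"
```

```text
the job is handed in; nothing more can be done
None
```

The job is done in the order asked and was handed in at about 14 s of the 54 s allowed.

- **Yellow lid:** I held the shut fingertips about 4 cm above its middle for more than 2.5 s. The TCP was at (0.590, -0.058, 0.166). The wrist view put the lid's middle within 2 mm of that. The scene view gave 2 to 3 mm by hand reading, after its first colour mask took in the lid's rim and read 9 mm short.
- **Blue dish:** I held about 3.3 cm above the plantlets for more than 2.5 s, with the TCP at (0.427, -0.061, 0.057).
- **Green button:** I pressed it to its hard stop. The force rose to 29 N along the press, with 11 N sideways, while the height stayed at 15.6 mm. I then let it go and lifted straight up to about 15 cm.

**Last checks:** The top view showed the three jars, the blue dish and the squeeze bottle unchanged from the first picture. The plain dish failed that comparison because the arm hid it, but the wrist view showed it in the row where it belongs. I did not measure its position again. The button cap looked up, and the wrist force was close to zero, at 1.3 N.

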